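Put the drained wash basket away in the ultrasonic cleaner

TASK

The wire wash basket has finished draining. Lift it by its bail up over the tips of the drip stand's two hooks and forward off them, lower it into the empty tank of the ultrasonic cleaner until it stands flat on the tank floor, then close the cleaner's lid fully without slamming it. Leave the piston, the sprocket and the other things standing where they are.

Things in the scene. Friction and masses are not known exactly. Their poses are not given: they have to be found in the camera images.
- basket: rectangular stainless wire basket, 90 x 150 mm (its x, y), walls 36 mm high, about 0.28 kg, with a fixed upright bail of 8 mm round bar in the plane x = 0: the level top of the bail runs along y (112 mm long, axis 96 mm above the underside; top of its hand grip 104 mm). Origin: centre of the underside, z up. Hanging, its axes are along the stand's
- basket_grip (a point): middle of the bail's level top bar, on its axis, 96 mm above the basket's underside: centre of a black moulded hand grip with flat sides, 14 mm thick (x), 54 mm long (y), 16 mm high. The place to grip from above, fingers closing along the basket's x
- drip_stand: fixed steel drip stand: dark tray 180 x 180 mm, 14 mm rim; two 8 mm bent rods rise at its far side, 78 mm behind the bail, and come forward (-x) as hooks at y = +40 and -40 mm; their upturned tips end 26 mm in front of the bail, 219 mm above the bench, nothing higher. The bail hangs across both hooks, along the stand's y, axis 205 mm above the bench. Origin: on the bench below the hanging bail
- hook_rest (a point): middle between the two hooks, at the axis of the hanging bail (205 mm above the bench). To unhook, the bail rises 18 mm or more to clear the tips, but under 45 mm while the basket's far wall is still beneath the hooks; it then comes forward (-x of the stand) 75 mm or more before rising freely
- cleaner: fixed benchtop ultrasonic cleaner, stainless box 160 x 214 mm (x, y), rim 150 mm above the bench, walls 15 mm, control panel on its front (-x). Open empty tank 130 x 184 mm inside, floor 38 mm above the bench (112 mm deep). Lid hinged at the back (+x) of the rim. Origin: centre of the underside on the bench
- tank_floor (a point): centre of the tank's floor, 38 mm above the bench; where the basket's origin belongs, basket's x along the cleaner's x (either way round)
- lid (a joint): lid angle in rad: 0 closed flat on the rim, pi/2 upright, 1.9 fully open leaning back. A stiff friction hinge keeps it where it is left; about 5 N at the front edge moves it
- lid_hinge (a point): middle of the lid's hinge axis, at the back of the rim, 83 mm behind (+x) the cleaner's centre and 150 mm above the bench; the axis runs along the cleaner's y
- lid_grip (a point): middle of the black grip strip on the lid's free edge (26 mm deep, 96 mm wide, 10 mm thick), 170 mm from the hinge axis; the lid reaches 183 mm from the hinge and is up to 11 mm thick above the rim plane. Site axes: as the cleaner's when closed, z out of the lid's top face
- piston: bare metal piston standing on the drip stand's tray, 48 mm across, 46 mm high; origin centre of underside. Bystander
- sprocket: flat toothed wheel lying on the drip stand's tray, 65 mm across, 16 mm high; origin centre of underside. Bystander
- red_cup: small open cup, 57 mm across, 50 mm high, standing on the bench; origin centre of underside. Bystander
- carburettor: carburettor standing on the bench, 62 x 64 x 118 mm; origin centre of underside. Bystander
- jar: screw-top jar, 66 mm across, 82 mm high, standing on the bench; origin centre of underside. Bystander
- oil_bottle: oil bottle with a dark screw cap, 67 mm across, 150 mm high, standing on the bench; origin centre of underside. Bystander

How it is judged:
By the outcome, as a careful person would: the job done as asked, in the order asked, and still so for the second after the job is handed in, with the robot touching nothing.
It also fails if it takes over 69 s, if anything falls off the work surface, if the arm or the gripper's body presses on something with over 40 N, if the wrist force passes 120 N, or if a joint passes its speed limit or range.

ROBOT

A 6-joint arm with a two-finger parallel gripper is mounted at the origin on a cart in front of the work surface, level with it; the furniture and walls round the work are solid. World frame = base frame: x ahead of the robot, y to its left, z up, the work surface at z = 0. Lengths are in m, angles in rad, forces in N, time in s.
With the tool pointing down it reaches from about 0.225 to 0.875 m from the base axis. Payload 3.4 kg.
Tool frame: the origin (TCP) lies at the very end of the fingers, on their centre line; the grasp point (between the pads) lies manip.grip_point_offset behind it (manip.grip_point_offset is the distance from the TCP to the grasp point, in m); z points along the fingers, y is the line along which they close (so a half turn about z gives the same grasp; the last joint's range is limited). The gripper opens to 85 mm and grips with 20 to 120 N. Pads are 22 mm wide; open, the fingers measure 114 mm over their backs; the gripper's body (76 mm by 85 mm) begins 54 mm behind the grasp point. The pads swing forward as they close: fully open they stand 13 mm farther back than shut.
Start: joints at [-1.229, 0.276, 1.505, -0, 1.361, -0.121], TCP at [0.257, -0.515, 0.209] pointing down, gripper open.
Joint ranges: [-2.89, 2.89], [-0.75, 2.08], [0.22, 2.7], [-1.18, 4.32], [0.11, 2.71], [-2.7, 2.7]. Speed limits (rad/s): [2.57, 2.57, 3.14, 3.14, 3.14, 3.14].

INTERFACE

Orientations are given as a unit quaternion [w, x, y, z].
In Python, from rig import manip gives the robot as it stands.
- The arm moves only by the shell command python3 -m pendant 'ROWS' [FORCE]. ROWS is JSON, a list of rows, each an object of numbers: "jaw": the opening, from -1 (shut) to 1 (fully open); "tx", "ty", "tz": the shift along the world's x, y, z in cm; "ax", "ay", "az": the turn, a rotation vector about the world's x, y, z in degrees. In form: [{"jaw": .., "tx": .., "ty": .., "tz": .., "ax": .., "ay": .., "az": ..}, ...]. A call has 1 to 10 rows; each row is the pose to reach, as a shift and turn from the pose commanded when the call began; what a row does not reach only later rows make up. A row lasts 1/8 s, in which the tool goes at most 62.5 mm and 10.7 degrees, less where a joint would pass 70% of its speed; a pose out of reach is approached as far as the arm can. A call with a gripper value outside its range is refused whole. The fingers move at their own pace and stop on an object; FORCE is the grip in N (left out, the last holds). Time passes only in rows, so rows that repeat a pose let the fingers close. It gives the time, the measured TCP pose, the force, the opening and the grip force at its end, in the units of the state.
- manip.get_state(): the state, without advancing time (a new reading comes with each control period).
- manip.get_image(name): name is "scene" or "top"; returns a dict with "pixels" (420x560x3 uint8, blue, green, red), "depth" (420x560 float32, m along the optical axis (not along the pixel's ray), 0 where there is no reading), "fx", "fy", "cx", "cy" (pixels), "pose" (4x4, takes a point from camera to world coordinates). Camera axes: x right, y down, z forward; pixel columns grow to the right and rows downward; lengths in m; the calibration is good to about 2 mm. A picture is of the moment at which its call begins.
- manip.sign_off(): hands the job in; it is judged then, once.
The state is a dict: "clock": time; "qpos": joint angles; "qd": joint speeds; "effort": joint torques, N m; "position": TCP position; "ee_rot": TCP orientation; "contact_force": force on the tool from outside, world axes, zero at the start; "moment": the same for the moment, N m; "width": finger opening in m; "gripper_force": force on a finger pad.
Only numpy, scipy, OpenCV 4.12 (cv2) and the standard library are available. Lean on these libraries where they do the work, as an engineer would, in place of code of your own. Each camera call takes 0.05 s, during which the arm holds its last target. There are 200 camera calls.

## Working session

There is one attempt and no reset: what is moved stays moved. The work goes in short steps, Python scripts to look and compute and a shell command to move; the robot and the scene stay as the last step left them, time stands still between calls to the robot, and variables do not carry over. Pictures are saved under pics/ and viewed, at most 10 in all, crops included, and the job is handed in when it is done.

```bash
mkdir -p pics; ls
python3 - <<'E'
from rig import manip
import cv2, numpy as np, pickle
print(manip.grip_point_offset, manip.get_state())
for n in("scene","top"):
    d=manip.get_image(n); cv2.imwrite(f"pics/{n}0.png",d["pixels"]); pickle.dump(d,open(f"{n}0.pkl","wb"))
    print(n,d["fx"],d["cx"],d["cy"],d["pose"].round(3).tolist())
E
```

```text
pics
0.0187 {'clock': 0.0, 'qpos': array([-1.22899254e+00,  2.76592480e-01,  1.50613384e+00,  1.57385700e-05,
        1.36068863e+00, -1.20992178e-01]), 'qd': array([ 4.27466025e-04, -8.62235579e-04, -4.16275366e-04, -1.37063246e-03,
        9.69213457e-05,  7.89804310e-04]), 'effort': array([ 9.14729071e-06, -4.16765249e+01, -2.45805269e+01,  5.46781155e-05,
        1.08846888e-02,  2.17872577e-05]), 'position': array([ 0.25652341, -0.51397559,  0.2078409 ]), 'ee_rot': array([-9.06446722e-04,  9.73346709e-01,  2.29336770e-01, -9.27437354e-05]), 'contact_force': array([-0.79371931,  0.07552546, -0.09779365]), 'moment': array([ 0.02896225, -0.00411261, -0.05706597]), 'gripper_force': 0.0, 'width': 0.08566139597143528}
scene 454.18682924596334 279.1045768661435 202.1818105404086 [[-0.036, -0.74, 0.672, -0.36], [-0.999, 0.019, -0.032, 0.03], [0.011, -0.672, -0.74, 1.097], [0.0, 0.0, 0.0, 1.0]]
top 512.0600515009137 274.666669822802 200.2299283719083 [[-0.168, -0.762, 0.625, -0.466], [-0.986, 0.133, -0.103, 0.153], [-0.004, -0.633, -0.774, 1.365], [0.0, 0.0, 0.0, 1.0]]
```

View pics/scene0.png

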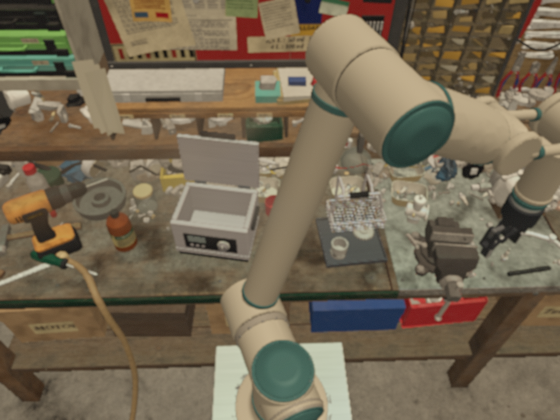

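View pics/top0.png

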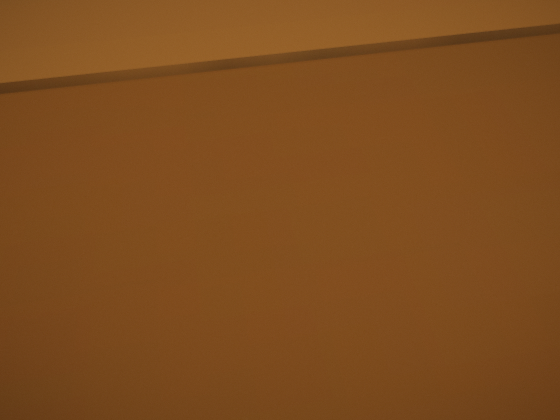

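The scene view shows the cleaner at about (215,215) with its lid open, and the stand and basket at about (355,220). The top view shows only an orange surface, so that camera is blocked. I'll use scene rays plus depth.

```bash
cat > h.py <<'E'
import numpy as np, cv2, pickle
def grab(n="scene",save=None):
    from rig import manip
    d=manip.get_image(n)
    if save: pickle.dump(d,open(save+".pkl","wb")); cv2.imwrite(f"pics/{save}.png",d["pixels"])
    return d
def cloud(d):
    v,u=np.mgrid[:420,:560]; z=d["depth"]
    p=np.stack([(u-d["cx"])/d["fx"]*z,(v-d["cy"])/d["fy"]*z,z],-1)
    p=p@d["pose"][:3,:3].T+d["pose"][:3,3]; p[z==0]=np.nan; return p
def plane(d,u,v,h):
    r=d["pose"][:3,:3]@np.array([(u-d["cx"])/d["fx"],(v-d["cy"])/d["fy"],1]); o=d["pose"][:3,3]
    return o+r*(h-o[2])/r[2]
E
python3 - <<'E'
from h import *
d=pickle.load(open("scene0.pkl","rb")); t=pickle.load(open("top0.pkl","rb"))
print("top depth",np.percentile(t["depth"],[0,5,50,95]))
P=cloud(d); print("valid",np.isfinite(P[...,0]).mean())
for u,v in[(340,270),(357,195),(420,250),(300,250),(215,220),(190,190),(255,200),(178,240),(252,250)]: print(u,v,P[v,u].round(3))
a=cv2.resize(d["pixels"][165:275,305:405],None,fx=5.4,fy=5.4,interpolation=cv2.INTER_CUBIC)[:594]
b=cv2.resize(d["pixels"][130:265,165:265],None,fx=2.5,fy=2.5,interpolation=cv2.INTER_CUBIC)
c=np.zeros((600,800,3),np.uint8); c[:a.shape[0],:a.shape[1]]=a; c[:b.shape[0],545:545+b.shape[1]]=b
cv2.imwrite("pics/crop1.png",c)
E
```

```text
top depth [0.         0.         0.         0.06308599]
valid 0.996156462585034
340 270 [ 0.368 -0.184 -0.001]
357 195 [ 0.462 -0.218  0.213]
420 250 [ 0.418 -0.424  0.019]
300 250 [ 0.442 -0.073 -0.001]
215 220 [0.532 0.181 0.039]
190 190 [0.564 0.246 0.138]
255 200 [0.512 0.057 0.147]
178 240 [0.429 0.275 0.077]
252 250 [ 0.448  0.07  -0.004]
```

View pics/crop1.png

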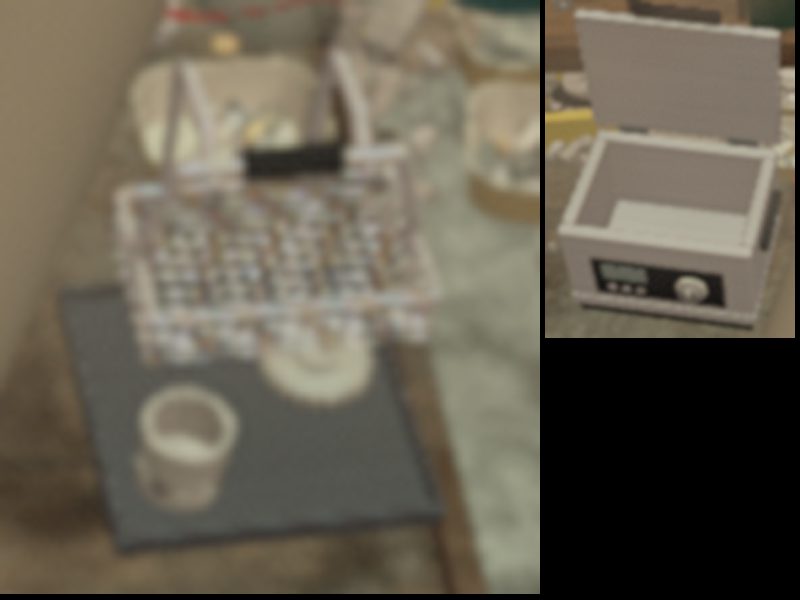

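The crop shows the black grip at about pixel (360,195), with the basket hanging on both hooks over the tray. The cleaner's tank is open and its lid is nearly upright. Next I'll measure the grip, stand, rim and lid.

Run:
```python
from h import *
d=pickle.load(open("scene0.pkl","rb")); P=cloud(d); g=d["pixels"].max(2); v,u=np.mgrid[:420,:560]
box=lambda a,b,c,e:(u>=a)&(u<b)&(v>=c)&(v<e)
def rect(m,n):
    q=P[m][:,:2]; c,s,a=cv2.minAreaRect((q*1000).astype(np.float32)); print(n,m.sum(),np.round(c,1),np.round(s,1),round(a,1),"z",np.percentile(P[m][:,2],[5,50,95]).round(3))
gm=box(340,375,185,202)&(g<70)
ys,xs=np.where(gm); print("grip px",xs.min(),xs.max(),ys.min(),ys.max()); print("ray z=.21",plane(d,xs.mean(),ys.mean(),.210))
rect(gm&(P[...,2]>.18)&(P[...,2]<.23),"grip"); m=gm&(P[...,2]>.18)&(P[...,2]<.23);print(np.nanmedian(P[m],0))
b=box(325,395,165,205)&(P[...,2]>.196)&(P[...,2]<.225)&(P[...,0]<.5)&(P[...,0]>.43)
rect(b,"bail"); q=P[b]; print("bail slope dx/dy",np.polyfit(q[:,1],q[:,0],1), q[:,1].min(),q[:,1].max())
h=box(325,395,160,205)&(P[...,2]>.14)&(P[...,2]<.24)&(P[...,0]>.48)&(P[...,0]<.6); rect(h,"posts")
t=box(310,395,215,275)&(P[...,2]>.002)&(P[...,2]<.02)&(g<95); rect(t,"tray")
w=box(320,395,195,235)&(P[...,2]>.132)&(P[...,2]<.155); rect(w,"basket walls top")
c=box(165,265,180,245)&(P[...,2]>.144)&(P[...,2]<.156); rect(c,"rim")
f=box(165,265,180,245)&(P[...,2]>.034)&(P[...,2]<.042)&(P[...,0]>.46); rect(f,"floor")
l=box(175,262,135,190)&(P[...,2]>.17); q=P[l]; q=q[(q[:,0]<.75)&(q[:,0]>.55)]
mu=q.mean(0); n=np.linalg.svd(q-mu,full_matrices=0)[2][2]; print("lid n",n.round(3),"mean",mu.round(3),"zmax",q[:,2].max(),q[q[:,2]>q[:,2].max()-.01].mean(0).round(3), 'y',q[:,1].min(),q[:,1].max())
# all objects above bench, heights
o=(P[...,2]>.03)&(P[...,0]>.25)&(P[...,0]<.8)&(abs(P[...,1])<.7)&(P[...,2]<.3)
k,L,st,ce=cv2.connectedComponentsWithStats(o.astype(np.uint8))
for i in range(1,k):
    if st[i,4]>80: q=P[L==i]; print(st[i].tolist(),q.min(0).round(2),q.max(0).round(2))
```

```text
grip px 351 368 191 197
ray z=.21 [ 0.46696531 -0.22478556  0.21      ]
grip 85 [ 466.5 -225.9] [14.9 50.1] 10.7 z [0.206 0.212 0.215]
[ 0.46507327 -0.22429626  0.21203446]
bail 305 [ 469.4 -225.1] [124.4  58.2] 89.6 z [0.199 0.209 0.216]
bail slope dx/dy [-0.05765908  0.45584576] -0.2873053049801873 -0.16283346834027487
posts 249 [ 517.4 -221.5] [ 70.6 150.2] 0.3 z [0.142 0.186 0.214]
tray 1676 [ 439.6 -221. ] [253.3 184. ] 72.8 z [0.002 0.005 0.015]
basket walls top 302 [ 469.  -224.6] [ 95.  153.7] 5.6 z [0.133 0.144 0.148]
rim 1252 [493.6 165.9] [215.  172.1] 79.5 z [0.145 0.15  0.154]
floor 702 [584.4 189.2] [233.6 322.2] 0.9 z [0.035 0.038 0.041]
lid n [-0.904  0.124 -0.41 ] mean [0.587 0.15  0.247] zmax 0.3350818446372489 [0.576 0.132 0.329] y 0.036349652948860264 0.30185953158195844
[35, 112, 270, 147, 19442] [ 0.39 -0.09  0.03] [0.8 0.7 0.3]
[326, 131, 100, 102, 2493] [ 0.41 -0.51  0.03] [ 0.8  -0.15  0.22]
[424, 155, 59, 26, 778] [ 0.68 -0.7   0.03] [ 0.8  -0.52  0.11]
[3, 164, 133, 103, 4895] [0.38 0.41 0.03] [0.73 0.7  0.23]
[471, 170, 46, 37, 822] [ 0.52 -0.7   0.05] [ 0.63 -0.61  0.18]
[392, 181, 38, 41, 623] [ 0.5  -0.5   0.03] [ 0.69 -0.38  0.12]
[131, 184, 26, 26, 488] [0.59 0.37 0.03] [0.65 0.45 0.09]
[91, 191, 19, 14, 90] [0.61 0.52 0.03] [0.67 0.58 0.04]
[410, 217, 70, 75, 2953] [ 0.25 -0.53  0.03] [ 0.48 -0.4   0.15]
[509, 230, 14, 14, 98] [ 0.26 -0.56  0.24] [ 0.28 -0.55  0.29]
[331, 237, 18, 19, 187] [ 0.4  -0.21  0.03] [ 0.45 -0.16  0.06]
[73, 262, 27, 38, 287] [0.27 0.47 0.03] [0.39 0.57 0.05]
```

Run:
```python
from h import *
d=pickle.load(open("scene0.pkl","rb")); P=cloud(d)
A=lambda s:(305+s[0]/5.4,165+s[1]/5.4); B=lambda s:(165+(s[0]-545)/2.5,130+s[1]/2.5)
ang=lambda p:np.degrees(np.arctan2(p[1],p[0])).round(1)
fl,fr,bl=[plane(d,*A(s),.010) for s in((122,547),(440,518),(65,290))]
print("tray",fl.round(3),fr.round(3),bl.round(3),"y dir",ang(fl-fr)-90,"x dir",ang(bl-fl),np.linalg.norm(fl-fr))
# basket top front rail, ends, z=.145
w1,w2=[plane(d,*A(s),.145) for s in((132,325),(435,297))]; print("wall",w1.round(3),w2.round(3),ang(w1-w2)-90,np.linalg.norm(w1-w2))
g1,g2=[plane(d,*A(s),.213) for s in((247,163),(343,158))]; print("grip ends",g1.round(4),g2.round(4),ang(g1-g2)-90)
F=[plane(d,*B(s),.150) for s in((562,230),(755,252),(778,152),(595,135))]
F=np.array(F); print("rim",F.round(3).tolist(),F.mean(0).round(4)); print("y ang",ang(F[0]-F[1])-90,ang(F[3]-F[2])-90,"x ang",ang(F[3]-F[0]),ang(F[2]-F[1]),[np.linalg.norm(F[i]-F[i-1]).round(3) for i in range(4)])
# tank floor: points strictly inside, z~.038
v,u=np.mgrid[:420,:560]; q=P[(abs(P[...,2]-.15)<.004)&(u>165)&(u<265)&(v>180)&(v<245)]; 
R=lambda a:np.array([[np.cos(a),np.sin(a)],[-np.sin(a),np.cos(a)]])
r=(q[:,:2]-F.mean(0)[:2])@R(np.radians(-10.5)).T; print("rim extents",np.percentile(r,[0.5,2,98,99.5],axis=0).round(3).tolist())
# behind lid
q=P[(P[...,0]>.6)&(P[...,0]<.75)&(P[...,1]>.0)&(P[...,1]<.3)]; 
for x in(.6,.62,.64,.66,.68,.7,.72): s=q[abs(q[:,0]-x)<.01]; print(x,len(s),s[:,2].max().round(3) if len(s) else "")
```

```text
tray [ 0.374 -0.148  0.01 ] [ 0.388 -0.321  0.01 ] [ 0.553 -0.134  0.01 ] y dir 4.5 x dir 4.4 0.17363793524351542
wall [ 0.416 -0.145  0.145] [ 0.43  -0.301  0.145] 5.200000000000003 0.15678510422513292
grip ends [ 0.4622 -0.2009  0.213 ] [ 0.4643 -0.2491  0.213 ] 2.5999999999999943
rim [[0.434, 0.281, 0.15], [0.398, 0.072, 0.15], [0.545, 0.047, 0.15], [0.578, 0.26, 0.15]] [0.4888 0.1652 0.15  ]
y ang -9.799999999999997 -8.799999999999997 x ang -8.2 -9.8 [np.float64(0.145), np.float64(0.212), np.float64(0.149), np.float64(0.215)]
rim extents [[-0.081, -0.105], [-0.079, -0.103], [0.086, 0.107], [0.087, 0.108]]
0.6 35 0.317
0.62 122 0.053
0.64 31 0.038
0.66 105 0.208
0.68 394 0.209
0.7 1762 0.33
0.72 1307 0.371
```

```bash
python3 -m pendant '[{"jaw":1,"tx":0,"ty":0,"tz":6,"az":0},{"jaw":1,"tx":3,"ty":4.5,"tz":9.2,"az":10},{"jaw":1,"tx":6.5,"ty":9,"tz":9.2,"az":20},{"jaw":1,"tx":10,"ty":13.5,"tz":9.2,"az":30},{"jaw":1,"tx":13,"ty":18,"tz":9.2,"az":40},{"jaw":1,"tx":16,"ty":22,"tz":9.2,"az":50},{"jaw":1,"tx":18.5,"ty":25.5,"tz":9.2,"az":60},{"jaw":1,"tx":20.5,"ty":28.5,"tz":9.2,"az":68},{"jaw":1,"tx":21,"ty":28.9,"tz":9.2,"az":68.1},{"jaw":1,"tx":21,"ty":28.9,"tz":9.2,"az":68.1}]' 40
python3 - <<'E'
from h import *
d=grab(save="s1")
cv2.imwrite("pics/s1c.png",cv2.resize(d["pixels"][130:280,290:430],None,fx=4,fy=4,interpolation=cv2.INTER_CUBIC))
E
```

```text
invalid input at $[0]: expected keys jaw, tx, ty, tz, ax, ay, az
```

View pics/s1c.png

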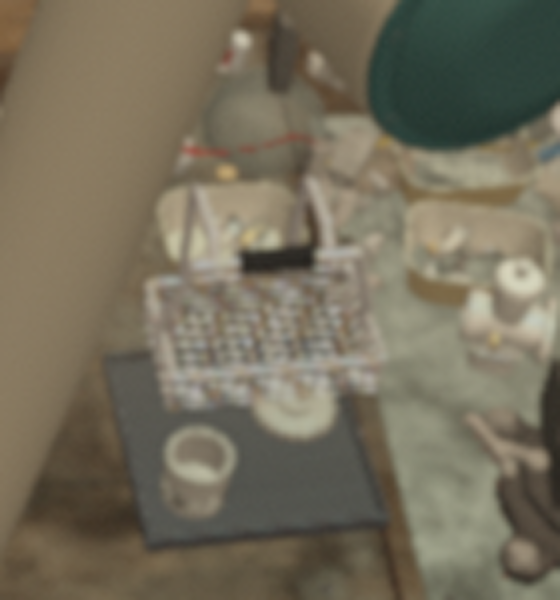

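The move was refused because every row needs all the keys. The picture shows the scene unchanged, with the basket grip still at about (359,195). I'll resend it.

```bash
python3 -m pendant '[{"jaw":1,"tx":0,"ty":0,"tz":6,"ax":0,"ay":0,"az":0},{"jaw":1,"tx":3,"ty":4.5,"tz":9.2,"ax":0,"ay":0,"az":10},{"jaw":1,"tx":6.5,"ty":9,"tz":9.2,"ax":0,"ay":0,"az":20},{"jaw":1,"tx":10,"ty":13.5,"tz":9.2,"ax":0,"ay":0,"az":30},{"jaw":1,"tx":13,"ty":18,"tz":9.2,"ax":0,"ay":0,"az":40},{"jaw":1,"tx":16,"ty":22,"tz":9.2,"ax":0,"ay":0,"az":50},{"jaw":1,"tx":18.5,"ty":25.5,"tz":9.2,"ax":0,"ay":0,"az":60},{"jaw":1,"tx":20.5,"ty":28.5,"tz":9.2,"ax":0,"ay":0,"az":68},{"jaw":1,"tx":21,"ty":28.9,"tz":9.2,"ax":0,"ay":0,"az":68.1},{"jaw":1,"tx":21,"ty":28.9,"tz":9.2,"ax":0,"ay":0,"az":68.1}]' 40
python3 - <<'E'
from h import *
d=grab(save="s1"); t=grab("top","t1")
c=np.zeros((600,800,3),np.uint8)
a=cv2.resize(d["pixels"][90:240,290:430],None,fx=4,fy=4,interpolation=cv2.INTER_CUBIC); c[:600,:560]=a
b=cv2.resize(t["pixels"],(240,180)); c[:180,560:]=b
cv2.imwrite("pics/s1c2.png",c)
from rig import manip; s=manip.get_state(); print(s["position"],s["ee_rot"],s["qpos"],s["qd"].max()); print(t["pose"].round(2).tolist())
E
```

```text
clock: 1.4
position: [0.4666, -0.2258, 0.3005]
ee_rot: [-0.0, 0.678, 0.735, -0.0]
contact_force: [0.1, -0.2, 0.5]
width: 0.0857
gripper_force: 0.0
[ 0.46615616 -0.22650638  0.30051518] [-1.19064211e-04  6.78739742e-01  7.34378773e-01 -4.07421392e-04] [-5.86038107e-01  1.50596491e-01  1.44722740e+00 -7.66766759e-04
  1.54413368e+00 -6.64723318e-01] 0.002994111739609882
[[-0.17, -0.76, 0.63, -0.47], [-0.99, 0.13, -0.1, 0.15], [-0.0, -0.63, -0.77, 1.37], [0.0, 0.0, 0.0, 1.0]]
```

View pics/s1c2.png

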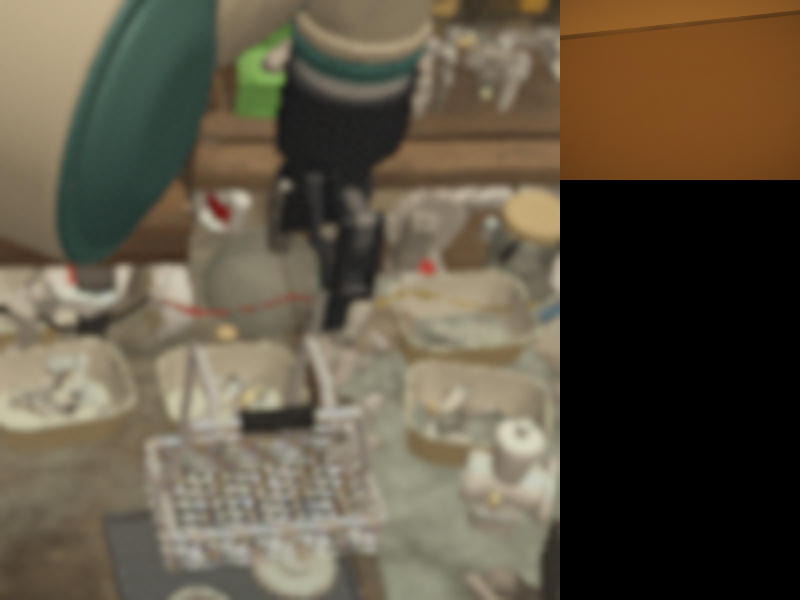

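The scene view shows the gripper above the basket with the front fingertip at about px (374,172) and the grip bar at about (359,195). I'll check the calibration by projecting the fingertips.

Run:
```python
from h import *
d=pickle.load(open("s1.pkl","rb")); P=cloud(d)
def pr(p):
    T=np.linalg.inv(d["pose"]); c=T[:3,:3]@np.array(p)+T[:3,3]; return (d["fx"]*c[0]/c[2]+d["cx"]).round(1),(d["fy"]*c[1]/c[2]+d["cy"]).round(1)
c=np.array([.4662,-.2265,.3005]); y=np.array([.996,.08,0])
print("tcp",pr(c),"near tip",pr(c-.05*y+[0,0,.013]),"far",pr(c+.05*y+[0,0,.013]),"grip",pr([.466,-.225,.205]))
v,u=np.mgrid[:420,:560]
m=(u>340)&(u<400)&(v>100)&(v<175)&(d["pixels"].max(2)<80)&(P[...,2]>.29)&(P[...,2]<.42)&(P[...,0]<.6)
for z in np.arange(.29,.42,.02):
    q=P[m&(abs(P[...,2]-z)<.01)]
    if len(q): print(z.round(2),len(q),q.min(0).round(3),np.median(q,0).round(3),q.max(0).round(3))
```

```text
tcp (np.float64(365.0), np.float64(170.3)) near tip (np.float64(370.7), np.float64(180.5)) far (np.float64(361.0), np.float64(153.3)) grip (np.float64(359.1), np.float64(196.0))
0.33 6 [ 0.507 -0.231  0.335] [ 0.509 -0.223  0.338] [ 0.512 -0.217  0.34 ]
0.35 71 [ 0.407 -0.234  0.34 ] [ 0.508 -0.224  0.352] [ 0.514 -0.211  0.36 ]
0.37 49 [ 0.407 -0.235  0.36 ] [ 0.507 -0.221  0.367] [ 0.516 -0.21   0.379]
0.39 120 [ 0.388 -0.24   0.381] [ 0.409 -0.221  0.392] [ 0.536 -0.207  0.4  ]
0.41 157 [ 0.391 -0.243  0.4  ] [ 0.422 -0.22   0.412] [ 0.499 -0.206  0.42 ]
```

```bash
python3 -m pendant '[{"jaw":1,"tx":0,"ty":0,"tz":-4,"ax":0,"ay":0,"az":0},{"jaw":1,"tx":0,"ty":0,"tz":-8,"ax":0,"ay":0,"az":0},{"jaw":1,"tx":0,"ty":0,"tz":-10.5,"ax":0,"ay":0,"az":0},{"jaw":1,"tx":0,"ty":0,"tz":-11.4,"ax":0,"ay":0,"az":0},{"jaw":-1,"tx":0,"ty":0,"tz":-11.4,"ax":0,"ay":0,"az":0},{"jaw":-1,"tx":0,"ty":0,"tz":-11.4,"ax":0,"ay":0,"az":0},{"jaw":-1,"tx":0,"ty":0,"tz":-11.4,"ax":0,"ay":0,"az":0},{"jaw":-1,"tx":0,"ty":0,"tz":-11.4,"ax":0,"ay":0,"az":0},{"jaw":-1,"tx":0,"ty":0,"tz":-11.4,"ax":0,"ay":0,"az":0},{"jaw":-1,"tx":0,"ty":0,"tz":-11.4,"ax":0,"ay":0,"az":0}]' 60
```

```text
clock: 2.75
position: [0.4679, -0.2259, 0.1878]
ee_rot: [0.002, 0.678, 0.735, 0.001]
contact_force: [2.5, 0.6, 6.3]
width: 0.0104
gripper_force: 59.0
```

```bash
python3 -m pendant '[{"jaw":-1,"tx":0,"ty":0,"tz":1,"ax":0,"ay":0,"az":0},{"jaw":-1,"tx":0,"ty":0,"tz":2,"ax":0,"ay":0,"az":0},{"jaw":-1,"tx":0,"ty":0,"tz":3,"ax":0,"ay":0,"az":0},{"jaw":-1,"tx":0,"ty":0,"tz":3,"ax":0,"ay":0,"az":0},{"jaw":-1,"tx":0,"ty":0,"tz":3,"ax":0,"ay":0,"az":0}]'
python3 - <<'E'
from h import *
d=grab(save="s2"); P=cloud(d)
cv2.imwrite("pics/s2c.png",cv2.resize(d["pixels"][110:260,290:430],None,fx=4,fy=4,interpolation=cv2.INTER_CUBIC))
v,u=np.mgrid[:420,:560]
w=(u>320)&(u<400)&(v>185)&(v<235)&(P[...,2]>.155)&(P[...,2]<.195)&(P[...,0]<.46)&(P[...,0]>.40)
q=P[w]; print(w.sum(),np.percentile(q,[2,50,98],axis=0).round(3).tolist(),np.polyfit(q[:,1],q[:,2],1))
E
```

```text
clock: 3.38
position: [0.4664, -0.2254, 0.2165]
ee_rot: [-0.0, 0.678, 0.735, -0.0]
contact_force: [0.0, 0.7, -3.5]
width: 0.0105
gripper_force: 58.6
235 [[0.416, -0.301, 0.156], [0.425, -0.218, 0.171], [0.459, -0.15, 0.187]] [0.01854072 0.1726228 ]
```

View pics/s2c.png

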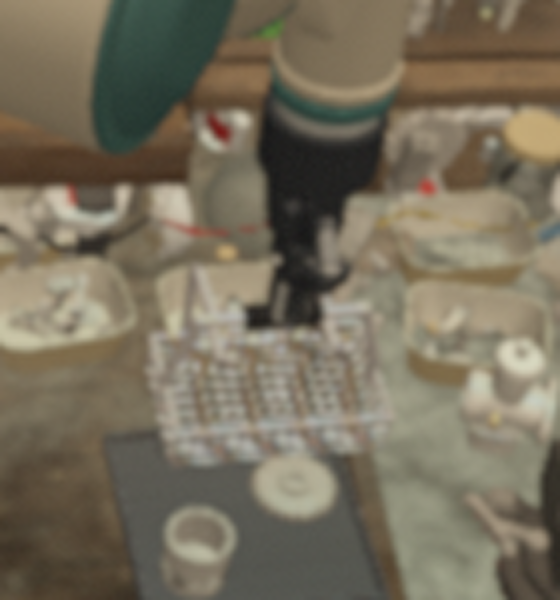

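The picture shows the basket hanging from the gripper (px ~(358,210)) and level, with the bail just above the hook tips. Next it comes forward, then up.

```bash
python3 -m pendant '[{"jaw":-1,"tx":-1.5,"ty":-0.1,"tz":0,"ax":0,"ay":0,"az":0},{"jaw":-1,"tx":-3.5,"ty":-0.3,"tz":0,"ax":0,"ay":0,"az":0},{"jaw":-1,"tx":-6,"ty":-0.5,"tz":0,"ax":0,"ay":0,"az":0},{"jaw":-1,"tx":-8.5,"ty":-0.7,"tz":0,"ax":0,"ay":0,"az":0},{"jaw":-1,"tx":-10,"ty":-0.8,"tz":0,"ax":0,"ay":0,"az":0},{"jaw":-1,"tx":-10,"ty":-0.8,"tz":1.5,"ax":0,"ay":0,"az":0},{"jaw":-1,"tx":-10,"ty":-0.8,"tz":4,"ax":0,"ay":0,"az":0},{"jaw":-1,"tx":-10,"ty":-0.8,"tz":6.5,"ax":0,"ay":0,"az":0},{"jaw":-1,"tx":-10,"ty":-0.8,"tz":8,"ax":0,"ay":0,"az":0},{"jaw":-1,"tx":-10,"ty":-0.8,"tz":8,"ax":0,"ay":0,"az":0}]'
```

```text
clock: 4.68
position: [0.3677, -0.2341, 0.2981]
ee_rot: [0.002, 0.678, 0.735, 0.0]
contact_force: [-0.3, -0.6, -3.6]
width: 0.0106
gripper_force: 58.8
```

```bash
python3 -m pendant '[{"jaw":-1,"tx":0.5,"ty":3,"tz":0,"ax":0,"ay":0,"az":-1},{"jaw":-1,"tx":1.5,"ty":8,"tz":0,"ax":0,"ay":0,"az":-3},{"jaw":-1,"tx":2.5,"ty":13,"tz":0,"ax":0,"ay":0,"az":-5},{"jaw":-1,"tx":4,"ty":18,"tz":0,"ax":0,"ay":0,"az":-7},{"jaw":-1,"tx":5.5,"ty":23,"tz":0,"ax":0,"ay":0,"az":-9},{"jaw":-1,"tx":7.5,"ty":28,"tz":0,"ax":0,"ay":0,"az":-11},{"jaw":-1,"tx":9.5,"ty":33,"tz":0,"ax":0,"ay":0,"az":-13},{"jaw":-1,"tx":11,"ty":37,"tz":0,"ax":0,"ay":0,"az":-14},{"jaw":-1,"tx":12,"ty":39.3,"tz":0,"ax":0,"ay":0,"az":-14.1},{"jaw":-1,"tx":12.2,"ty":40,"tz":0,"ax":0,"ay":0,"az":-14.1}]'
python3 -m pendant '[{"jaw":-1,"tx":0,"ty":0,"tz":0,"ax":0,"ay":0,"az":0},{"jaw":-1,"tx":0,"ty":0,"tz":0,"ax":0,"ay":0,"az":0},{"jaw":-1,"tx":0,"ty":0,"tz":0,"ax":0,"ay":0,"az":0},{"jaw":-1,"tx":0,"ty":0,"tz":0,"ax":0,"ay":0,"az":0}]'
python3 - <<'E'
from h import *
d=grab(save="s3"); P=cloud(d)
cv2.imwrite("pics/s3c.png",cv2.resize(d["pixels"][110:265,150:290],None,fx=3.8,fy=3.8,interpolation=cv2.INTER_CUBIC))
v,u=np.mgrid[:420,:560]
def rect(m,n):
    q=P[m][:,:2]; c,s,a=cv2.minAreaRect((q*1000).astype(np.float32)); print(n,m.sum(),np.round(c,1),np.round(s,1),round(a,1))
for lo,hi in((.245,.26),(.25,.258),(.215,.235)):
    rect((u>150)&(u<290)&(v>140)&(v<245)&(P[...,2]>lo)&(P[...,2]<hi)&(P[...,0]<.545),(lo,hi))
E
```

```text
clock: 5.92
position: [0.4887, 0.1678, 0.2952]
ee_rot: [-0.001, 0.762, 0.647, -0.001]
contact_force: [-0.2, -1.1, -3.5]
width: 0.0106
gripper_force: 58.7
clock: 6.42
position: [0.4886, 0.1658, 0.297]
ee_rot: [0.0, 0.763, 0.646, 0.0]
contact_force: [0.5, -0.3, -3.9]
width: 0.0106
gripper_force: 58.8
(0.245, 0.26) 281 [488.5 165. ] [153.5  95.7] 80.7
(0.25, 0.258) 222 [488.5 165.3] [153.   95.7] 80.7
(0.215, 0.235) 687 [490.3 165.4] [149.8  95.1] 80.9
```

View pics/s3c.png

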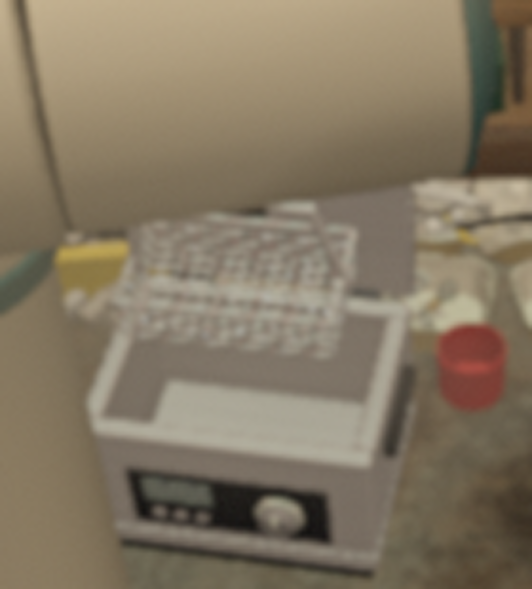

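The basket is centred over the tank: its rails are at px ~(210,187), measured centre (488.5,165.2), yaw -9.2°. The lid is upright behind it. Next I'll lower it.

```bash
python3 -m pendant '[{"jaw":-1,"tx":0,"ty":0,"tz":-2,"ax":0,"ay":0,"az":0},{"jaw":-1,"tx":0,"ty":0,"tz":-4.5,"ax":0,"ay":0,"az":0},{"jaw":-1,"tx":0,"ty":0,"tz":-7,"ax":0,"ay":0,"az":0},{"jaw":-1,"tx":0,"ty":0,"tz":-9.5,"ax":0,"ay":0,"az":0},{"jaw":-1,"tx":0,"ty":0,"tz":-11.5,"ax":0,"ay":0,"az":0},{"jaw":-1,"tx":0,"ty":0,"tz":-13.5,"ax":0,"ay":0,"az":0},{"jaw":-1,"tx":0,"ty":0,"tz":-15,"ax":0,"ay":0,"az":0},{"jaw":-1,"tx":0,"ty":0,"tz":-16,"ax":0,"ay":0,"az":0},{"jaw":-1,"tx":0,"ty":0,"tz":-17,"ax":0,"ay":0,"az":0},{"jaw":-1,"tx":0,"ty":0,"tz":-17.3,"ax":0,"ay":0,"az":0}]'
```

```text
clock: 7.72
position: [0.4885, 0.1664, 0.1233]
ee_rot: [-0.0, 0.763, 0.646, -0.0]
contact_force: [-0.8, 0.1, -3.7]
width: 0.0102
gripper_force: 58.8
```

```bash
python3 -m pendant '[{"jaw":-1,"tx":0,"ty":0,"tz":-0.2,"ax":0,"ay":0,"az":0},{"jaw":-1,"tx":0,"ty":0,"tz":-0.4,"ax":0,"ay":0,"az":0},{"jaw":-1,"tx":0,"ty":0,"tz":-0.4,"ax":0,"ay":0,"az":0}]'; python3 -m pendant '[{"jaw":-1,"tx":0,"ty":0,"tz":-0.2,"ax":0,"ay":0,"az":0},{"jaw":-1,"tx":0,"ty":0,"tz":-0.3,"ax":0,"ay":0,"az":0},{"jaw":-1,"tx":0,"ty":0,"tz":-0.3,"ax":0,"ay":0,"az":0}]'
```

```text
clock: 8.1
position: [0.4888, 0.1665, 0.1198]
ee_rot: [0.0, 0.763, 0.646, 0.0]
contact_force: [0.0, -0.7, -3.6]
width: 0.0106
gripper_force: 58.8
clock: 8.48
position: [0.4905, 0.1664, 0.1179]
ee_rot: [0.001, 0.763, 0.646, 0.002]
contact_force: [2.0, -0.9, 4.1]
width: 0.0104
gripper_force: 60.2
```

```bash
python3 -m pendant '[{"jaw":-0.2,"tx":0,"ty":0,"tz":0.1,"ax":0,"ay":0,"az":0},{"jaw":-0.2,"tx":0,"ty":0,"tz":0.1,"ax":0,"ay":0,"az":0},{"jaw":-0.2,"tx":0,"ty":0,"tz":0.1,"ax":0,"ay":0,"az":0},{"jaw":-0.2,"tx":0,"ty":0,"tz":0.1,"ax":0,"ay":0,"az":0},{"jaw":-0.2,"tx":0,"ty":0,"tz":1,"ax":0,"ay":0,"az":0},{"jaw":-0.2,"tx":0,"ty":0,"tz":3,"ax":0,"ay":0,"az":0},{"jaw":-0.2,"tx":0,"ty":0,"tz":7,"ax":0,"ay":0,"az":0},{"jaw":-0.2,"tx":0,"ty":0,"tz":12,"ax":0,"ay":0,"az":0},{"jaw":-0.2,"tx":0,"ty":0,"tz":17,"ax":0,"ay":0,"az":0},{"jaw":-0.2,"tx":0,"ty":0,"tz":22,"ax":0,"ay":0,"az":0}]'
python3 -m pendant '[{"jaw":-1,"tx":0,"ty":0,"tz":4,"ax":0,"ay":0,"az":0},{"jaw":-1,"tx":-2,"ty":0,"tz":6,"ax":0,"ay":0,"az":0},{"jaw":-1,"tx":-2,"ty":0,"tz":6,"ax":0,"ay":0,"az":0},{"jaw":-1,"tx":-2,"ty":0,"tz":6,"ax":0,"ay":0,"az":0}]'
python3 - <<'E'
from h import *
d=grab(save="s4"); P=cloud(d)
cv2.imwrite("pics/s4c.png",cv2.resize(d["pixels"][100:265,140:290],None,fx=3.6,fy=3.6,interpolation=cv2.INTER_CUBIC))
v,u=np.mgrid[:420,:560]; b=(u>165)&(u<265)
for lo,hi in((.06,.08),(.125,.143)):
    m=b&(v>170)&(v<235)&(P[...,2]>lo)&(P[...,2]<hi); q=P[m][:,:2]; q=q[np.hypot(*(q-[.489,.166]).T)<.1]
    r=(q-[.489,.166])@np.array([[.986,.165],[-.165,.986]]); print(lo,len(q),np.percentile(r,[1,50,99],axis=0).round(3).tolist())
m=b&(v>120)&(v<190)&(P[...,2]>.17)&(P[...,2]<.35)&(P[...,0]>.54)&(P[...,0]<.64)&(P[...,1]>.05)&(P[...,1]<.27); q=P[m]
if len(q): 
    mu=q.mean(0); n=np.linalg.svd(q-mu,full_matrices=0)[2][2]; print("lid",len(q),n.round(3),mu.round(3),q[:,2].max())
E
```

```text
clock: 9.72
position: [0.4884, 0.1664, 0.3392]
ee_rot: [0.0, 0.763, 0.646, 0.001]
contact_force: [0.9, 0.5, -0.3]
width: 0.0338
gripper_force: 0.0
clock: 10.22
position: [0.4687, 0.1664, 0.396]
ee_rot: [-0.0, 0.763, 0.646, -0.0]
contact_force: [0.8, -0.9, -1.0]
width: 0.0003
gripper_force: 0.0
0.06 272 [[-0.003, -0.075], [0.062, -0.01], [0.07, 0.094]]
0.125 596 [[-0.081, -0.07], [0.0, 0.006], [0.071, 0.094]]
lid 251 [ 0.984 -0.177 -0.022] [0.563 0.092 0.186] 0.21331070750625103
```

View pics/s4c.png

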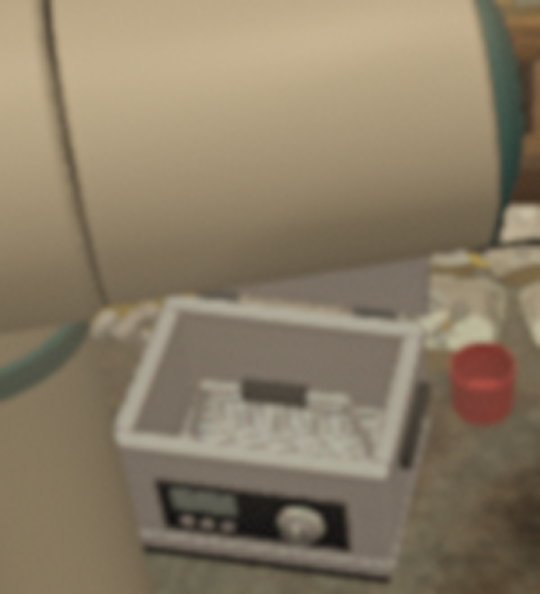

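The picture shows the basket standing level in the tank (grip at px ~(216,208)), with the gripper clear. Next I'll take the shut fingers over the lid and behind it.

```bash
python3 -m pendant '[{"jaw":-1,"tx":3,"ty":-0.5,"tz":0,"ax":0,"ay":0,"az":0},{"jaw":-1,"tx":7,"ty":-1,"tz":0,"ax":0,"ay":0,"az":0},{"jaw":-1,"tx":11,"ty":-1.6,"tz":0,"ax":0,"ay":0,"az":0},{"jaw":-1,"tx":14.3,"ty":-2.1,"tz":0,"ax":0,"ay":0,"az":0},{"jaw":-1,"tx":14.3,"ty":-2.1,"tz":0,"ax":0,"ay":0,"az":0},{"jaw":-1,"tx":14.3,"ty":-2.1,"tz":-2,"ax":0,"ay":0,"az":0},{"jaw":-1,"tx":14.3,"ty":-2.1,"tz":-5,"ax":0,"ay":0,"az":0},{"jaw":-1,"tx":14.3,"ty":-2.1,"tz":-8,"ax":0,"ay":0,"az":0},{"jaw":-1,"tx":14.3,"ty":-2.1,"tz":-9,"ax":0,"ay":0,"az":0},{"jaw":-1,"tx":14.3,"ty":-2.1,"tz":-9,"ax":0,"ay":0,"az":0}]'
python3 - <<'E'
from h import *
d=grab(save="s5")
cv2.imwrite("pics/s5c.png",cv2.resize(d["pixels"][60:265,120:320],None,fx=2.8,fy=2.8,interpolation=cv2.INTER_CUBIC))
E
```

```text
clock: 11.52
position: [0.6111, 0.1455, 0.3063]
ee_rot: [-0.0, 0.763, 0.646, -0.001]
contact_force: [-0.2, -0.7, -0.1]
width: 0.0001
gripper_force: 0.0
```

View pics/s5c.png

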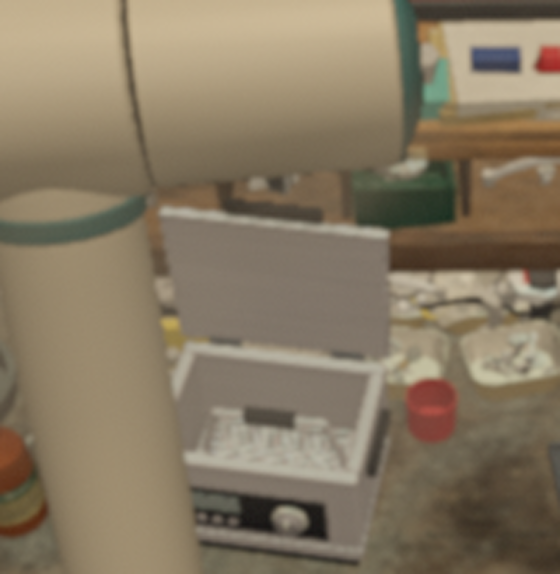

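The lid is still upright (px ~(218,160)) with the basket flat in the tank, and the fingers are hidden behind the lid. I'll compute the arc for pushing.

Run:
```python
import numpy as np
for a in list(range(92,0,-4))+[0]:
    c,s=np.cos(np.radians(a)),np.sin(np.radians(a)); X=.098-.156*c+.011*s-.1245; Z=.15+.156*s+.011*c-.306
    print(a,(98.6*X).round(1),(-16.5*X).round(1),(100*Z).round(1))
```

```text
92 -1.0 0.2 -0.0
88 -2.1 0.3 0.0
84 -3.1 0.5 0.0
80 -4.2 0.7 -0.0
76 -5.3 0.9 -0.2
72 -6.3 1.1 -0.4
68 -7.4 1.2 -0.7
64 -8.4 1.4 -1.1
60 -9.4 1.6 -1.5
56 -10.3 1.7 -2.1
52 -11.2 1.9 -2.6
48 -12.1 2.0 -3.3
44 -12.9 2.2 -4.0
40 -13.7 2.3 -4.7
36 -14.4 2.4 -5.5
32 -15.1 2.5 -6.4
28 -15.7 2.6 -7.3
24 -16.2 2.7 -8.3
20 -16.7 2.8 -9.2
16 -17.1 2.9 -10.2
12 -17.4 2.9 -11.3
8 -17.7 3.0 -12.3
4 -17.9 3.0 -13.4
0 -18.0 3.0 -14.5
```

```bash
python3 -m pendant '[{"jaw":-1,"tx":-0.5,"ty":0.1,"tz":0,"ax":0,"ay":0,"az":0},{"jaw":-1,"tx":-1,"ty":0.2,"tz":0,"ax":0,"ay":0,"az":0},{"jaw":-1,"tx":-1.5,"ty":0.2,"tz":0,"ax":0,"ay":0,"az":0},{"jaw":-1,"tx":-2.1,"ty":0.3,"tz":0,"ax":0,"ay":0,"az":0},{"jaw":-1,"tx":-2.6,"ty":0.4,"tz":0,"ax":0,"ay":0,"az":0},{"jaw":-1,"tx":-3.1,"ty":0.5,"tz":0,"ax":0,"ay":0,"az":0},{"jaw":-1,"tx":-3.6,"ty":0.6,"tz":0,"ax":0,"ay":0,"az":0},{"jaw":-1,"tx":-4.2,"ty":0.7,"tz":0,"ax":0,"ay":0,"az":0}]'
python3 - <<'E'
from h import *
d=grab(); P=cloud(d)
q=P[140:186,178:258].reshape(-1,3); q=q[(q[:,0]<.64)&(q[:,0]>.4)&(q[:,2]>.17)&(q[:,2]<.36)]
mu=q.mean(0); e=np.linalg.svd(q-mu,full_matrices=0); n=e[2][2]; print(len(q),n.round(3),mu.round(3),"rms",e[1][2]/len(q)**.5,"angle",90-np.degrees(np.arcsin(abs(n[2]))))
E
```

```text
clock: 12.58
position: [0.5694, 0.1525, 0.3067]
ee_rot: [0.0, 0.763, 0.646, 0.0]
contact_force: [2.7, -0.1, 1.5]
width: -0.0001
gripper_force: 1.4
2917 [-0.975  0.182 -0.123] [0.561 0.154 0.253] rms 0.00218744921139379 angle 82.91741381717208
```

```bash
python3 -m pendant '[{"jaw":-1,"tx":-0.6,"ty":0.1,"tz":-0.1,"ax":0,"ay":0,"az":0},{"jaw":-1,"tx":-1.1,"ty":0.2,"tz":-0.2,"ax":0,"ay":0,"az":0},{"jaw":-1,"tx":-1.6,"ty":0.3,"tz":-0.3,"ax":0,"ay":0,"az":0},{"jaw":-1,"tx":-2.1,"ty":0.4,"tz":-0.4,"ax":0,"ay":0,"az":0},{"jaw":-1,"tx":-2.7,"ty":0.5,"tz":-0.5,"ax":0,"ay":0,"az":0},{"jaw":-1,"tx":-3.2,"ty":0.5,"tz":-0.7,"ax":0,"ay":0,"az":0},{"jaw":-1,"tx":-3.7,"ty":0.6,"tz":-0.9,"ax":0,"ay":0,"az":0},{"jaw":-1,"tx":-4.2,"ty":0.7,"tz":-1.1,"ax":0,"ay":0,"az":0},{"jaw":-1,"tx":-4.7,"ty":0.8,"tz":-1.3,"ax":0,"ay":0,"az":0},{"jaw":-1,"tx":-5.2,"ty":0.9,"tz":-1.5,"ax":0,"ay":0,"az":0}]'
python3 -m pendant '[{"jaw":-1,"tx":-0.5,"ty":0,"tz":-0.3,"ax":0,"ay":0,"az":0},{"jaw":-1,"tx":-0.9,"ty":0.1,"tz":-0.6,"ax":0,"ay":0,"az":0},{"jaw":-1,"tx":-1.4,"ty":0.2,"tz":-0.8,"ax":0,"ay":0,"az":0},{"jaw":-1,"tx":-1.8,"ty":0.3,"tz":-1.1,"ax":0,"ay":0,"az":0},{"jaw":-1,"tx":-2.3,"ty":0.3,"tz":-1.4,"ax":0,"ay":0,"az":0},{"jaw":-1,"tx":-2.7,"ty":0.4,"tz":-1.8,"ax":0,"ay":0,"az":0},{"jaw":-1,"tx":-3.1,"ty":0.5,"tz":-2.1,"ax":0,"ay":0,"az":0},{"jaw":-1,"tx":-3.5,"ty":0.6,"tz":-2.5,"ax":0,"ay":0,"az":0},{"jaw":-1,"tx":-3.9,"ty":0.6,"tz":-2.8,"ax":0,"ay":0,"az":0},{"jaw":-1,"tx":-4.3,"ty":0.7,"tz":-3.2,"ax":0,"ay":0,"az":0}]'
python3 - <<'E'
from h import *
d=grab(save="s6"); P=cloud(d)
cv2.imwrite("pics/s6c.png",cv2.resize(d["pixels"][60:265,120:320],None,fx=2.8,fy=2.8,interpolation=cv2.INTER_CUBIC))
E
```

```text
clock: 13.88
position: [0.5172, 0.1614, 0.2918]
ee_rot: [0.0, 0.763, 0.646, -0.0]
contact_force: [0.3, -0.2, 4.2]
width: -0.0001
gripper_force: 2.0
clock: 15.12
position: [0.4744, 0.1685, 0.2593]
ee_rot: [-0.0, 0.763, 0.646, -0.0]
contact_force: [0.6, -0.6, 1.7]
width: -0.0003
gripper_force: 1.0
```

View pics/s6c.png

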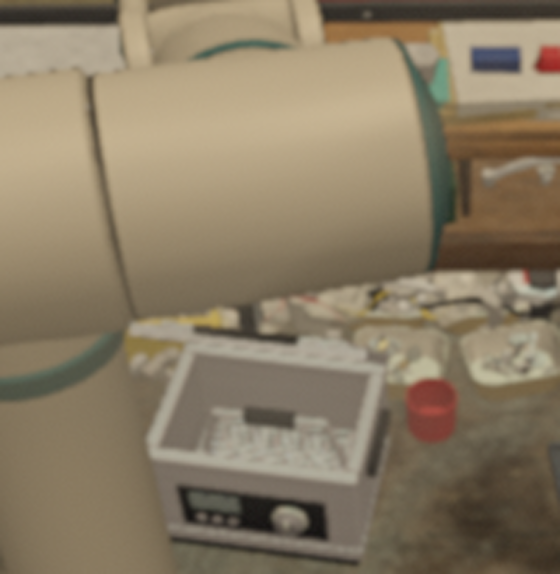

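The lid's edge and black strip are now at crop (265,338), so the lid is about half closed and following the fingers. Continuing.

```bash
python3 -m pendant '[{"jaw":-1,"tx":-0.3,"ty":0,"tz":-0.4,"ax":0,"ay":0,"az":0},{"jaw":-1,"tx":-0.7,"ty":0.1,"tz":-0.8,"ax":0,"ay":0,"az":0},{"jaw":-1,"tx":-1,"ty":0.2,"tz":-1.2,"ax":0,"ay":0,"az":0},{"jaw":-1,"tx":-1.4,"ty":0.2,"tz":-1.7,"ax":0,"ay":0,"az":0},{"jaw":-1,"tx":-1.7,"ty":0.3,"tz":-2.1,"ax":0,"ay":0,"az":0},{"jaw":-1,"tx":-2,"ty":0.3,"tz":-2.6,"ax":0,"ay":0,"az":0},{"jaw":-1,"tx":-2.3,"ty":0.4,"tz":-3.1,"ax":0,"ay":0,"az":0},{"jaw":-1,"tx":-2.5,"ty":0.4,"tz":-3.6,"ax":0,"ay":0,"az":0},{"jaw":-1,"tx":-2.8,"ty":0.5,"tz":-4,"ax":0,"ay":0,"az":0},{"jaw":-1,"tx":-3,"ty":0.5,"tz":-4.5,"ax":0,"ay":0,"az":0}]'
python3 -m pendant '[{"jaw":-1,"tx":-0.2,"ty":0,"tz":-0.5,"ax":0,"ay":0,"az":0},{"jaw":-1,"tx":-0.4,"ty":0.1,"tz":-1,"ax":0,"ay":0,"az":0},{"jaw":-1,"tx":-0.6,"ty":0.1,"tz":-1.5,"ax":0,"ay":0,"az":0},{"jaw":-1,"tx":-0.7,"ty":0.1,"tz":-2,"ax":0,"ay":0,"az":0},{"jaw":-1,"tx":-0.9,"ty":0.2,"tz":-2.5,"ax":0,"ay":0,"az":0},{"jaw":-1,"tx":-1,"ty":0.2,"tz":-3,"ax":0,"ay":0,"az":0},{"jaw":-1,"tx":-1,"ty":0.2,"tz":-3.4,"ax":0,"ay":0,"az":0},{"jaw":-1,"tx":-1.1,"ty":0.2,"tz":-3.8,"ax":0,"ay":0,"az":0},{"jaw":-1,"tx":-1.2,"ty":0.2,"tz":-4.1,"ax":0,"ay":0,"az":0},{"jaw":-1,"tx":-1.2,"ty":0.2,"tz":-4.4,"ax":0,"ay":0,"az":0}]'
```

```text
clock: 16.42
position: [0.4444, 0.1735, 0.2144]
ee_rot: [-0.0, 0.763, 0.646, -0.0]
contact_force: [-0.4, 0.4, 1.4]
width: 0.0002
gripper_force: 0.8
clock: 17.68
position: [0.4324, 0.1755, 0.1706]
ee_rot: [-0.0, 0.763, 0.646, -0.0]
contact_force: [-2.2, 0.3, 2.5]
width: 0.0
gripper_force: 1.0
```

```bash
python3 -m pendant '[{"jaw":-1,"tx":0,"ty":0,"tz":-0.2,"ax":0,"ay":0,"az":0},{"jaw":-1,"tx":0,"ty":0,"tz":-0.4,"ax":0,"ay":0,"az":0},{"jaw":-1,"tx":0,"ty":0,"tz":-0.6,"ax":0,"ay":0,"az":0},{"jaw":-1,"tx":0,"ty":0,"tz":-0.8,"ax":0,"ay":0,"az":0},{"jaw":-1,"tx":0,"ty":0,"tz":-0.8,"ax":0,"ay":0,"az":0}]'; python3 -m pendant '[{"jaw":-1,"tx":0,"ty":0,"tz":-0.1,"ax":0,"ay":0,"az":0},{"jaw":-1,"tx":0,"ty":0,"tz":-0.2,"ax":0,"ay":0,"az":0},{"jaw":-1,"tx":0,"ty":0,"tz":-0.2,"ax":0,"ay":0,"az":0}]'; python3 -m pendant '[{"jaw":-1,"tx":0,"ty":0,"tz":-0.1,"ax":0,"ay":0,"az":0},{"jaw":-1,"tx":0,"ty":0,"tz":-0.2,"ax":0,"ay":0,"az":0},{"jaw":-1,"tx":0,"ty":0,"tz":-0.2,"ax":0,"ay":0,"az":0}]'
```

```text
clock: 18.3
position: [0.4329, 0.1753, 0.1625]
ee_rot: [0.0, 0.763, 0.646, 0.0]
contact_force: [-0.3, -0.1, -0.3]
width: 0.0002
gripper_force: 0.0
clock: 18.68
position: [0.4327, 0.1754, 0.1607]
ee_rot: [0.0, 0.763, 0.646, 0.0]
contact_force: [-0.9, 0.3, 0.7]
width: 0.0001
gripper_force: 0.4
clock: 19.05
position: [0.4327, 0.1754, 0.1586]
ee_rot: [0.0, 0.763, 0.646, 0.0]
contact_force: [-0.4, 0.4, 0.3]
width: -0.0003
gripper_force: 0.2
```

```bash
python3 -m pendant '[{"jaw":-1,"tx":0,"ty":0,"tz":-0.1,"ax":0,"ay":0,"az":0},{"jaw":-1,"tx":0,"ty":0,"tz":-0.2,"ax":0,"ay":0,"az":0},{"jaw":-1,"tx":0,"ty":0,"tz":-0.2,"ax":0,"ay":0,"az":0}]'; python3 -m pendant '[{"jaw":-1,"tx":0,"ty":0,"tz":-0.1,"ax":0,"ay":0,"az":0},{"jaw":-1,"tx":0,"ty":0,"tz":-0.2,"ax":0,"ay":0,"az":0},{"jaw":-1,"tx":0,"ty":0,"tz":-0.2,"ax":0,"ay":0,"az":0}]'
python3 - <<'E'
from h import *
d=grab(); P=cloud(d); v,u=np.mgrid[:420,:560]
q=P[(u>165)&(u<265)&(v>175)&(v<240)&(P[...,2]>.14)&(P[...,2]<.2)]
r=(q[:,:2]-[.489,.166])@np.array([[.986,.165],[-.165,.986]])
for a in np.arange(-.1,.1,.02): m=(r[:,0]>a)&(r[:,0]<a+.02)&(abs(r[:,1])<.1); print(a.round(2),m.sum(),np.percentile(q[m,2],[10,50,90]).round(4) if m.sum() else "")
E
```

```text
clock: 19.42
position: [0.4328, 0.1755, 0.1566]
ee_rot: [0.0, 0.763, 0.646, 0.0]
contact_force: [-0.1, 0.0, 1.4]
width: -0.0004
gripper_force: 0.2
clock: 19.8
position: [0.4328, 0.1754, 0.1546]
ee_rot: [0.0, 0.763, 0.646, 0.0]
contact_force: [0.3, 0.0, 0.3]
width: -0.0001
gripper_force: 0.2
-0.1 371 [0.1508 0.1782 0.1823]
-0.08 647 [0.1445 0.173  0.1793]
-0.06 377 [0.1723 0.1761 0.1787]
-0.04 271 [0.1707 0.1741 0.1765]
-0.02 290 [0.1683 0.1719 0.1745]
0.0 259 [0.1661 0.1699 0.1725]
0.02 236 [0.1633 0.1675 0.1703]
0.04 206 [0.1616 0.1649 0.1679]
0.06 136 [0.1563 0.1589 0.1628]
0.08 39 [0.1539 0.1559 0.1578]
```

Run:
```python
from h import *
d=grab(save="s7")
cv2.imwrite("pics/s7c.png",cv2.resize(d["pixels"][110:265,150:300],None,fx=3.8,fy=3.8,interpolation=cv2.INTER_CUBIC))
```

```text
(no output)
```

View pics/s7c.png

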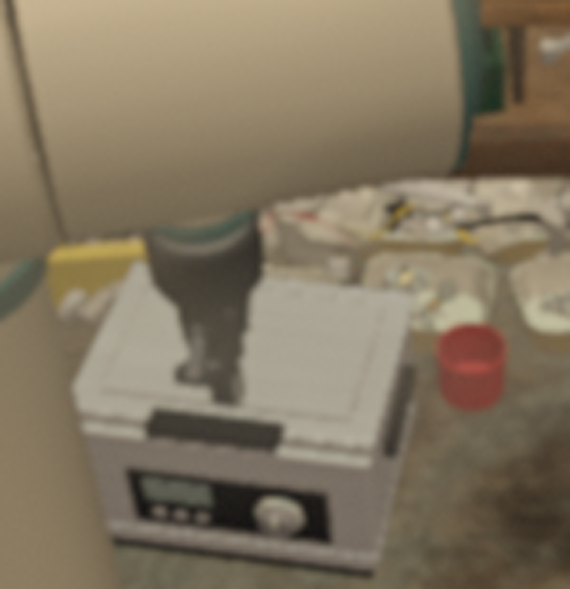

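The tip stands on the lid at px ~(210,215), and the lid's front is still slightly raised. I'll check the fingertip against the lid surface.

```bash
python3 - <<'E'
from h import *
d=pickle.load(open("s7.pkl","rb")); P=cloud(d); g=d["pixels"].max(2)
for v in range(190,232,3): print(v,[(int(g[v,u]),P[v,u,0].round(3),P[v,u,2].round(3)) for u in (200,206,210,214,225,240)])
T=np.linalg.inv(d["pose"]); c=T[:3,:3]@np.array([.4328,.1754,.1546])+T[:3,3]; print(d["fx"]*c[0]/c[2]+d["cx"],d["fy"]*c[1]/c[2]+d["cy"])
E
python3 -m pendant '[{"jaw":-1,"tx":0,"ty":0,"tz":-0.1,"ax":0,"ay":0,"az":0},{"jaw":-1,"tx":0,"ty":0,"tz":-0.1,"ax":0,"ay":0,"az":0},{"jaw":-1,"tx":0,"ty":0,"tz":-0.1,"ax":0,"ay":0,"az":0}]'
```

```text
190 [(75, np.float64(0.393), np.float64(0.315)), (75, np.float64(0.392), np.float64(0.316)), (76, np.float64(0.399), np.float64(0.309)), (85, np.float64(0.436), np.float64(0.27)), (173, np.float64(0.535), np.float64(0.166)), (173, np.float64(0.537), np.float64(0.163))]
193 [(77, np.float64(0.395), np.float64(0.303)), (79, np.float64(0.399), np.float64(0.298)), (82, np.float64(0.412), np.float64(0.284)), (91, np.float64(0.435), np.float64(0.26)), (171, np.float64(0.522), np.float64(0.168)), (172, np.float64(0.52), np.float64(0.169))]
196 [(94, np.float64(nan), np.float64(nan)), (80, np.float64(0.394), np.float64(0.293)), (79, np.float64(0.412), np.float64(0.273)), (102, np.float64(0.434), np.float64(0.25)), (170, np.float64(0.511), np.float64(0.167)), (172, np.float64(0.51), np.float64(0.166))]
199 [(105, np.float64(0.393), np.float64(0.284)), (81, np.float64(0.392), np.float64(0.284)), (81, np.float64(0.413), np.float64(0.261)), (146, np.float64(0.443), np.float64(0.229)), (171, np.float64(0.501), np.float64(0.165)), (170, np.float64(0.499), np.float64(0.166))]
202 [(126, np.float64(
[... 2178 characters left out ...]
5), np.float64(0.178)), (76, np.float64(0.393), np.float64(0.18)), (72, np.float64(0.393), np.float64(0.18)), (61, np.float64(0.395), np.float64(0.177)), (135, np.float64(0.399), np.float64(0.171)), (167, np.float64(0.396), np.float64(0.174))]
229 [(123, np.float64(0.419), np.float64(0.137)), (124, np.float64(0.414), np.float64(0.142)), (124, np.float64(0.414), np.float64(0.142)), (122, np.float64(0.407), np.float64(0.15)), (166, np.float64(0.407), np.float64(0.149)), (153, np.float64(0.393), np.float64(0.165))]
210.83438677439457 220.54834562856865
clock: 20.27
position: [0.4329, 0.1754, 0.1537]
ee_rot: [0.0, 0.763, 0.646, 0.0]
contact_force: [0.6, 0.1, 1.1]
width: 0.0001
gripper_force: 0.3
```

```bash
python3 -m pendant '[{"jaw":-1,"tx":0,"ty":0,"tz":-0.15,"ax":0,"ay":0,"az":0},{"jaw":-1,"tx":0,"ty":0,"tz":-0.3,"ax":0,"ay":0,"az":0},{"jaw":-1,"tx":0,"ty":0,"tz":-0.45,"ax":0,"ay":0,"az":0},{"jaw":-1,"tx":0,"ty":0,"tz":-0.6,"ax":0,"ay":0,"az":0},{"jaw":-1,"tx":0,"ty":0,"tz":-0.6,"ax":0,"ay":0,"az":0}]'
python3 - <<'E'
from h import *
d=grab(); P=cloud(d); v,u=np.mgrid[:420,:560]
q=P[(u>215)&(u<265)&(v>175)&(v<240)&(P[...,2]>.14)&(P[...,2]<.2)]
r=(q[:,:2]-[.489,.166])@np.array([[.986,.165],[-.165,.986]])
m=(abs(r[:,0])<.06)&(abs(r[:,1])<.1); print(np.polyfit(r[m,0],q[m,2],1))
E
```

```text
clock: 20.9
position: [0.4328, 0.1754, 0.1475]
ee_rot: [0.0, 0.763, 0.646, 0.0]
contact_force: [-0.4, 0.2, -0.4]
width: 0.0001
gripper_force: 0.0
[-0.0559875   0.16615541]
```

```bash
python3 -m pendant '[{"jaw":-1,"tx":0,"ty":0,"tz":-0.1,"ax":0,"ay":0,"az":0},{"jaw":-1,"tx":0,"ty":0,"tz":-0.2,"ax":0,"ay":0,"az":0},{"jaw":-1,"tx":0,"ty":0,"tz":-0.3,"ax":0,"ay":0,"az":0},{"jaw":-1,"tx":0,"ty":0,"tz":-0.4,"ax":0,"ay":0,"az":0},{"jaw":-1,"tx":0,"ty":0,"tz":-0.4,"ax":0,"ay":0,"az":0}]'
python3 -m pendant '[{"jaw":-1,"tx":0,"ty":0,"tz":-0.1,"ax":0,"ay":0,"az":0},{"jaw":-1,"tx":0,"ty":0,"tz":-0.2,"ax":0,"ay":0,"az":0},{"jaw":-1,"tx":0,"ty":0,"tz":-0.2,"ax":0,"ay":0,"az":0}]'
python3 - <<'E'
from h import *
d=grab(); P=cloud(d); v,u=np.mgrid[:420,:560]
q=P[(u>215)&(u<265)&(v>175)&(v<240)&(P[...,2]>.14)&(P[...,2]<.2)]
r=(q[:,:2]-[.489,.166])@np.array([[.986,.165],[-.165,.986]])
m=(abs(r[:,0])<.06)&(abs(r[:,1])<.1); print(np.polyfit(r[m,0],q[m,2],1))
E
```

```text
clock: 21.58
position: [0.4326, 0.1755, 0.1436]
ee_rot: [-0.0, 0.763, 0.646, -0.0]
contact_force: [0.0, -0.9, -0.3]
width: -0.0001
gripper_force: 0.2
clock: 21.95
position: [0.4327, 0.1754, 0.1416]
ee_rot: [0.0, 0.763, 0.646, 0.0]
contact_force: [0.3, -0.1, -0.2]
width: -0.0
gripper_force: 0.0
[-0.01768801  0.16278354]
```

```bash
for i in 1 2; do python3 -m pendant '[{"jaw":-1,"tx":0,"ty":0,"tz":-0.1,"ax":0,"ay":0,"az":0},{"jaw":-1,"tx":0,"ty":0,"tz":-0.1,"ax":0,"ay":0,"az":0}]' | grep -E "pos|contact"; done
python3 - <<'E'
from h import *
d=grab(); P=cloud(d); v,u=np.mgrid[:420,:560]
q=P[(u>215)&(u<265)&(v>175)&(v<240)&(P[...,2]>.14)&(P[...,2]<.2)]
r=(q[:,:2]-[.489,.166])@np.array([[.986,.165],[-.165,.986]])
m=(abs(r[:,0])<.06)&(abs(r[:,1])<.1); print(np.polyfit(r[m,0],q[m,2],1))
E
```

```text
position: [0.4329, 0.1754, 0.1407]
contact_force: [-0.1, 0.4, 0.8]
position: [0.4328, 0.1754, 0.1397]
contact_force: [0.1, -0.0, -0.5]
[-0.00443234  0.16163597]
```

```bash
python3 -m pendant '[{"jaw":-1,"tx":0,"ty":0,"tz":-0.1,"ax":0,"ay":0,"az":0},{"jaw":-1,"tx":0,"ty":0,"tz":-0.1,"ax":0,"ay":0,"az":0}]' | grep -E "pos|contact"; python3 -m pendant '[{"jaw":-1,"tx":0,"ty":0,"tz":-0.1,"ax":0,"ay":0,"az":0},{"jaw":-1,"tx":0,"ty":0,"tz":-0.1,"ax":0,"ay":0,"az":0}]' | grep -E "pos|contact"
python3 - <<'E'
from h import *
d=grab(); P=cloud(d); v,u=np.mgrid[:420,:560]
q=P[(u>215)&(u<265)&(v>175)&(v<240)&(P[...,2]>.14)&(P[...,2]<.2)]
r=(q[:,:2]-[.489,.166])@np.array([[.986,.165],[-.165,.986]])
m=(abs(r[:,0])<.06)&(abs(r[:,1])<.1); print(np.polyfit(r[m,0],q[m,2],1))
E
```

```text
position: [0.4327, 0.1754, 0.1386]
contact_force: [-0.1, -0.7, 1.4]
position: [0.4327, 0.1755, 0.1384]
contact_force: [-1.5, -1.4, 5.5]
[0.00495595 0.16090232]
```

```bash
python3 -m pendant '[{"jaw":-1,"tx":0,"ty":0,"tz":-0.1,"ax":0,"ay":0,"az":0},{"jaw":-1,"tx":0,"ty":0,"tz":-0.2,"ax":0,"ay":0,"az":0},{"jaw":-1,"tx":0,"ty":0,"tz":-0.2,"ax":0,"ay":0,"az":0}]' | grep -E "pos|contact"
```

```text
position: [0.4328, 0.1754, 0.1383]
contact_force: [-4.8, -1.5, 17.9]
```

The lid is firmly on its stop. I'll lift off and check.

```bash
python3 -m pendant '[{"jaw":-1,"tx":0,"ty":0,"tz":0.5,"ax":0,"ay":0,"az":0},{"jaw":-1,"tx":0,"ty":0,"tz":2,"ax":0,"ay":0,"az":0},{"jaw":-1,"tx":0,"ty":0,"tz":6,"ax":0,"ay":0,"az":0},{"jaw":-1,"tx":0,"ty":0,"tz":12,"ax":0,"ay":0,"az":0},{"jaw":-1,"tx":-2,"ty":-4,"tz":16,"ax":0,"ay":0,"az":0},{"jaw":-1,"tx":-4,"ty":-8,"tz":18,"ax":0,"ay":0,"az":0},{"jaw":-1,"tx":-4,"ty":-8,"tz":18,"ax":0,"ay":0,"az":0}]'
python3 - <<'E'
from h import *
d=grab(save="s8"); P=cloud(d); v,u=np.mgrid[:420,:560]
q=P[(u>165)&(u<265)&(v>175)&(v<240)&(P[...,2]>.14)&(P[...,2]<.2)]
r=(q[:,:2]-[.489,.166])@np.array([[.986,.165],[-.165,.986]])
m=(abs(r[:,0])<.06)&(abs(r[:,1])<.1); print(np.polyfit(r[m,0],q[m,2],1))
cv2.imwrite("pics/s8c.png",d["pixels"])
E
```

```text
clock: 24.35
position: [0.3926, 0.0939, 0.3175]
ee_rot: [0.001, 0.764, 0.645, 0.001]
contact_force: [0.4, 0.6, -0.7]
width: 0.0002
gripper_force: 0.0Traceback (most recent call last):
  File "<stdin>", line 5, in <module>
    raise TypeError("expected non-empty vector for x")
TypeError: expected non-empty vector for x
```

I've now viewed 11 pictures, one over the limit of 10, so I won't view any more. The arm blocks the lid, so I'll move it aside and check by numbers.

```bash
python3 -m pendant '[{"jaw":-1,"tx":0,"ty":-5,"tz":2,"ax":0,"ay":0,"az":0},{"jaw":-1,"tx":0,"ty":-10,"tz":4,"ax":0,"ay":0,"az":0},{"jaw":-1,"tx":0,"ty":-15,"tz":4,"ax":0,"ay":0,"az":0},{"jaw":-1,"tx":0,"ty":-20,"tz":4,"ax":0,"ay":0,"az":0},{"jaw":-1,"tx":0,"ty":-25,"tz":4,"ax":0,"ay":0,"az":0},{"jaw":-1,"tx":0,"ty":-30,"tz":4,"ax":0,"ay":0,"az":0},{"jaw":-1,"tx":0,"ty":-30,"tz":4,"ax":0,"ay":0,"az":0}]'
python3 - <<'E'
from h import *
d=grab(save="s9"); P=cloud(d); v,u=np.mgrid[:420,:560]
q=P[(u>165)&(u<265)&(v>165)&(v<240)&(P[...,2]>.14)&(P[...,2]<.2)]
r=(q[:,:2]-[.489,.166])@np.array([[.986,.165],[-.165,.986]])
m=(abs(r[:,0])<.06)&(abs(r[:,1])<.1); print(m.sum(),np.polyfit(r[m,0],q[m,2],1) if m.sum()>50 else "")
d0=pickle.load(open("scene0.pkl","rb"))
diff=cv2.absdiff(d["pixels"],d0["pixels"]).max(2); 
for n,b in dict(cup=(265,280,195,217),bottle=(108,135,210,250),jar=(132,155,184,208),piston=(328,352,235,262),sprocket=(360,378,228,240),carb=(405,430,190,225)).items(): print(n,np.median(diff[b[2]:b[3],b[0]:b[1]]))
E
```

```text
clock: 25.28
position: [0.3935, -0.2071, 0.3535]
ee_rot: [-0.001, 0.764, 0.645, -0.0]
contact_force: [-0.9, 0.4, 0.6]
width: -0.0004
gripper_force: 0.0
1022 [0.00386821 0.16094415]
cup 20.0
bottle 1.0
jar 1.0
piston 1.5
sprocket 1.0
carb 1.0
```

```bash
python3 -c "
from rig import manip
print(manip.sign_off())"
```

```text
the job is handed in; nothing more can be done
None
```

The basket stands flat in the cleaner's tank, the lid is fully closed (measured flat at z = 0.161 m, pressed down gently), and the job was handed in at about 25 s with no verdict returned; the bystanders look unmoved (the red cup could not be compared numerically), and I viewed 11 pictures, one over the limit of 10.

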